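# Hang the ring gauge on the gauge carousel's free hook

### The job

Turn the gauge carousel by its top knob until its one free hook stands over the yellow pointer of the base. Then take the loose ring gauge (blue lugs) from its wooden cradle and hang it on that hook: bore over the red head, push it inward against the sprung black disc, lower it so that its bore lies on the pin behind the red head, and let go. Feel your way, never pressing the ring on the carousel with more than 25 N, and leave everything else where it stands.

Things in the scene. Friction and masses are not known exactly. Their poses are not given: they have to be found in the camera images.
- carousel: Fixed carousel base: grey round foot 150 mm wide with a column; origin underneath on the turning axis, its -x is the front. On the column a turning head carries four level hooks at right angles at z = 140 mm. Three hold ring gauges with black lugs, fast to the head (reach 118 mm from the axis, z = 104 to 156 mm, 57 mm wide); one hook is free.
- pointer (a point): Tip of the yellow pointer that juts out at the front of the foot, 105 mm from the turning axis, 8 mm high.
- carousel_rotor (a joint): Angle of the turning head, rad: 0 when the free hook stands over the yellow pointer, growing counter-clockwise seen from above. Stays where left; friction 0.2 N m; stops at -3 and 3.
- knob_grip (a point): Grip point of the black bar knob on top of the head, on the turning axis. The bar is 56 mm long along the point's x (the line of the free hook), 12 mm thick along its y, z = 165 to 195 mm, point at z = 183 mm. Under it a stem 32 mm wide down to the hub (60 mm wide, top z = 151 mm); no hook or ring stands above z = 158 mm.
- free_hook (a point): Point on the free hook's axis, 106 mm from the turning axis, z = 140 mm; turns with the head; -x points outward along the hook, z up. Level pin 10 mm thick, round red head 20 mm across, 6 mm long, its back nominally 6 mm outward of this point. Ring hung right: its centre 10 mm below this point (bore on the pin); 5 mm below: it lies on the red head, wrong.
- hook_disc (a point): Nominal middle of the free hook's sprung black disc's outer face at rest, 1 mm outward of free_hook, same axes (fixed to the head: does not follow the disc). NOT EXACT: the whole hook (pin, head, disc) is clamped up to 16 mm farther out or in, differently each time; not reported, to be felt. Disc 36 mm across, 5 mm behind the red head.
- hook_end (a point): Nominal outer end of the red head, 12 mm outward of free_hook (the real end up to 16 mm farther out or in, with the rest of the hook). The sprung disc behind it slides inward along the pin: damped, gives from 2.4 N, then 0.6 N per mm, hard stop after 10 mm (8.4 N). The 12 mm thick ring needs it pressed in by 7 mm (6.6 N) to get behind the red head.
- thickness_gauge: Fixed bench instrument with a dial, left of the carousel, 235 mm tall: pass over it or well clear of it. Origin at the centre of its foot.
- cradle: Fixed wooden block 44 x 44 x 30 mm holding the ring upright in a slot across its top (along its own y, 13.6 mm wide, floor at z = 18 mm). Origin at the centre of its underside.
- ring_centre (a point): Centre of the loose steel ring gauge: bore 30 mm, outside 52 mm, 12 mm thick, about 0.15 kg, bore axis along the point's x. Two flat blue grip lugs at +y and -y, 22 mm high, 12 mm wide, 57 mm over both. Stands upright in the cradle, centre 44 mm above the bench; grip it across the lugs and lift straight up.
- solvent_bottle: Bystander: brown solvent bottle, 60 mm wide, 132 mm tall. Origin at the centre of its underside.
- petri_dish: Bystander: clear round dish, 62 mm wide, 16 mm tall. Origin at the centre of its underside.
- vial_1: Bystander: white vial with blue cap, 22 mm wide, 53 mm tall. Origin at the centre of its underside.
- vial_2: Bystander: white vial with red cap, 22 mm wide, 53 mm tall. Origin at the centre of its underside.
- weight_100: Bystander: brass calibration weight, 24 mm wide, 40 mm tall. Origin at the centre of its underside.
- weight_50: Bystander: small brass calibration weight, 19 mm wide, 32 mm tall. Origin at the centre of its underside.
- marker_red: Bystander: red and white marker pen lying down, 130 mm long, 11 mm thick. Origin at the centre of its underside.
- ring_gauge: The loose ring gauge itself (see ring_centre); origin at its lowest point, 26 mm below its centre.
Mind the look-alikes: they are no part of the job. What is shaped like the ring_gauge but orange or pink is not meant.

How it is judged:
On the way:
1. the free hook has been turned over the yellow pointer (within 0.2 rad) with the ring still in the cradle (value of joint carousel_rotor between -0.2 and 0.2 rad and distance of ring_centre from where it was at the start of the episode below 0.03 m), for 0.2 s.
At the end, for the whole second after the job is handed in: The ring hangs at rest, let go, bore on the pin behind the red head (centre 7.8 to 13.5 mm below the hook point, within 8 mm sideways and 20 mm along, axis within 0.2 rad of the hook's), the free hook within 0.2 rad of the yellow pointer (value of joint carousel_rotor between -0.2 and 0.2 rad and z of ring_centre in the frame of free_hook between -0.0135 and -0.0078 m and y of ring_centre in the frame of free_hook between -0.008 and 0.008 m and x of ring_centre in the frame of free_hook between -0.02 and 0.02 m and angle between the x axis of ring_centre and the x axis of free_hook, either way round below 0.2 rad and linear speed of ring_gauge below 0.03 m/s); the robot touches nothing.
It fails at once if the ring, held in the fingers, is pressed on the carousel with more than 25 N (contact force between ring_gauge and carousel above 25 N and contact force between the fingers and ring_gauge above 1 N).
It fails at once if a bystander is moved by more than 30 mm (distance of any of solvent_bottle, petri_dish, vial_1, vial_2, weight_100, weight_50, marker_red from where it was at the start of the episode above 0.03 m).
It also fails if it takes over 72 s, if anything falls off the work surface, if the arm or the gripper's body presses on something with over 40 N, if the wrist force passes 120 N, or if a joint passes its speed limit or range.

### The arm

A 6-joint arm with a two-finger parallel gripper is mounted at the origin on the work surface; the furniture and walls round the work are solid. World frame = base frame: x ahead of the robot, y to its left, z up, the work surface at z = 0. Lengths are in m, angles in rad, forces in N, time in s.
With the tool pointing down it reaches from about 0.3 to 0.775 m from the base axis. Payload 14.6 kg.
Tool frame: the origin (TCP) lies midway between the tips of the shut fingers; the grasp point (between the pads) lies 19 mm behind it (ctrl.pinch_z is the distance from the TCP to the grasp point, in m); z points along the fingers, y is the line along which they close (so a half turn about z gives the same grasp; the last joint's range is limited). The gripper opens to 94 mm and grips with 3 to 60 N. Pads are 16 mm wide; open, the fingers measure 119 mm over their backs; the gripper's body (75 mm by 177 mm) begins 78 mm behind the grasp point.
Start: joints at [-1.209, 0.3, 1.521, -0, 1.321, -0.067], TCP at [0.229, -0.5, 0.205] pointing down, gripper open.
Joint ranges: [-3.03, 3.03], [-0.79, 2.21], [0.23, 2.52], [-1.04, 4.18], [0, 3.07], [-2.55, 2.55]. Speed limits (rad/s): [2.22, 2.22, 2.57, 3.14, 3.14, 3.14].

### API

Orientations are given as [roll, pitch, yaw] about the fixed x, y, z axes, in that order (R = Rz(yaw) Ry(pitch) Rx(roll)).
In Python, from station import ctrl gives the robot as it stands.
- The arm moves only by the tool jog_arm, never from a script. Its argument "motion" is a list of rows, each a list of 7 numbers: the shift along the tool's x, y, z in m, then the turn, a rotation vector about the tool's x, y, z in rad, then the opening, from -1 (shut) to 1 (fully open). In form: [[tx, ty, tz, rx, ry, rz, gripper], ...]. A call has 1 to 5 rows; each row shifts and turns the commanded pose from where the row before left it, along the tool's axes as they then stand; what a row does not reach is not made up. A row lasts 1/10 s, in which the tool goes at most 50 mm and 8.59 degrees, less where a joint would pass 70% of its speed; a pose out of reach is approached as far as the arm can. A call is refused whole if a number of a shift passes 0.05 or a number of a turn 0.15, either way. A call with a gripper value outside its range is refused whole. The fingers move at their own pace and stop on an object; "squeeze" is the grip in N (left out, the last holds). Time passes only in rows, so rows that do not move let the fingers close. It gives the time, the measured TCP pose, the force, the opening and the grip force at its end, in the units of the state.
- ctrl.get_obs(): the state, without advancing time (a new reading comes with each control period).
- ctrl.camera(name): name is "scene" or "top"; returns the picture (400x640x3 uint8, red, green, blue); there is no depth.
- ctrl.camera_model(name): a dict with "intrinsics" (3x3 intrinsics, pixels), "rvec" (rotation vector, rad) and "tvec" (3), from world to camera coordinates, as OpenCV has them. Camera axes: x right, y down, z forward; pixel columns grow to the right and rows downward; lengths in m; the calibration is good to about 2 mm. A picture is of the moment at which its call begins. camera_model takes no time and is no camera call.
- ctrl.hand_in(): hands the job in; it is judged then, once.
The state is a dict: "time_s": time; "qpos": joint angles; "joint_vel": joint speeds; "tau": joint torques, N m; "ee_pos": TCP position; "eef_rot": TCP orientation; "force": force on the tool from outside, world axes, zero at the start; "moment": the same for the moment, N m; "grip_width": finger opening in m; "grip_force": force on a finger pad.
Only numpy, scipy, OpenCV 4.12 (cv2) and the standard library are available. Lean on these libraries where they do the work, as an engineer would, in place of code of your own. Each camera call takes 0.05 s, during which the arm holds its last target. There are 200 camera calls.

## Working session

There is one attempt and no reset: what is moved stays moved. The work goes in short steps, Python scripts to look and compute and a tool call to move; the robot and the scene stay as the last step left them, time stands still between calls to the robot, and variables do not carry over. Pictures are saved under pics/ and viewed, at most 10 in all, crops included, and the job is handed in when it is done.

Besides the shell and the picture viewer there is one more tool, called after "Emit:" as name(argument=value, ...), one argument or row to a line, values as JSON. jog_arm: Moves the arm, as the interface text tells. Its arguments: {"type":"object","properties":{"motion":{"type":"array"},"squeeze":{"type":"number"}},"required":["motion"]}

```bash
mkdir -p pics; cat > h.py <<'E'
from station import ctrl
import numpy as np, cv2
from scipy.spatial.transform import Rotation as R
def cam(n):
    m=ctrl.camera_model(n); K=np.array(m["intrinsics"],float); r=R.from_rotvec(np.ravel(m["rvec"])).as_matrix(); t=np.ravel(m["tvec"]); return K,r,t
def ray(n,u,v):
    K,r,t=cam(n); return -r.T@t, r.T@np.linalg.solve(K,[u,v,1.])
def onz(n,u,v,z):
    c,d=ray(n,u,v); return c+d*(z-c[2])/d[2]
def proj(n,p):
    K,r,t=cam(n); q=K@(r@np.asarray(p)+t); return q[:2]/q[2]
def two(a,b):
    (c1,d1),(c2,d2)=ray("scene",*a),ray("top",*b)
    s=np.linalg.lstsq(np.c_[d1,-d2],c2-c1,rcond=None)[0]
    p,q=c1+s[0]*d1,c2+s[1]*d2; return (p+q)/2,np.linalg.norm(p-q)
def snap(n,f):
    im=ctrl.camera(n); cv2.imwrite(f"pics/{f}.png",im[:,:,::-1]); return im
E
python3 - <<'E'
from h import *
for n in("scene","top"):
    snap(n,n+"0"); print(n,ray(n,320,200))
print(ctrl.get_obs())
E
```

```text
scene (array([ 0.1099406 , -0.49395433,  0.84271027]), array([ 0.43472132,  0.57388523, -0.69409584]))
top (array([0.52619502, 0.09173839, 1.10367713]), array([ 0.05891476, -0.01555042, -0.99818557]))
{'time_s': 0.1, 'qpos': array([-1.20860826e+00,  3.00371892e-01,  1.52150386e+00, -1.15095245e-05,
        1.32074201e+00, -6.65433145e-02]), 'joint_vel': array([ 4.59018462e-04, -2.23835152e-03, -1.89523798e-03,  1.77119495e-03,
       -1.22329858e-05,  1.94374172e-03]), 'tau': array([ 9.81428857e-04, -5.32649016e+01, -3.53285229e+01,  7.09335739e-02,
        2.35088967e-02, -6.43217754e-05]), 'ee_pos': array([ 0.22858202, -0.49998562,  0.20497343]), 'eef_rot': array([-3.14056907e+00, -5.70400391e-05,  4.28734203e-01]), 'force': array([-0.29906994,  0.4476566 ,  0.1354554 ]), 'moment': array([-0.01460408,  0.00103985,  0.01561802]), 'grip_force': 0.0, 'grip_width': 0.0940819499168505}
```

View pics/scene0.png

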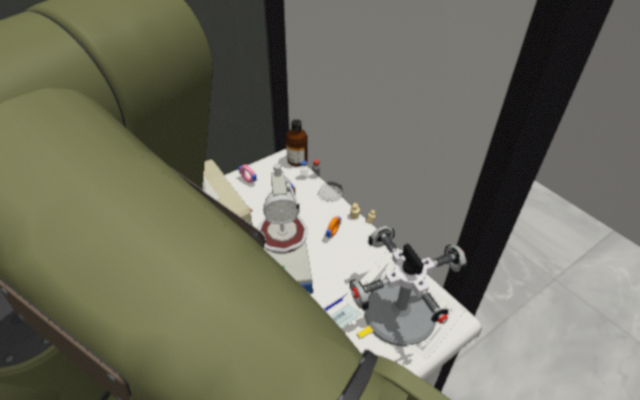

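View pics/top0.png

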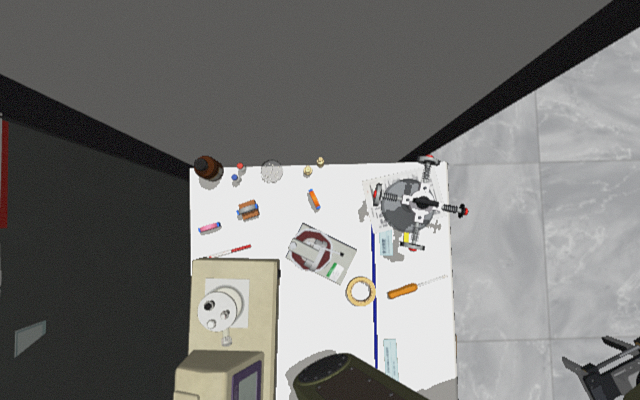

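The scene view shows the carousel near (405,290) with the arm hiding part of the bench. The top view shows the carousel near (415,205), the cradle with blue lugs near (248,210), the orange look-alike at (313,200) and the pink one at (209,228). I'll zoom in on the top view.

```bash
python3 - <<'E'
from h import *
im=cv2.imread("pics/top0.png")
a=cv2.resize(im[145:265,360:480],None,fx=5,fy=5,interpolation=cv2.INTER_CUBIC)[:600]
b=cv2.resize(im[195:225,230:270],None,fx=5,fy=5,interpolation=cv2.INTER_CUBIC)
o=np.zeros((600,800,3),np.uint8); o[:,:600]=a; o[:150,600:]=b
cv2.imwrite("pics/crop1.png",o)
for p in [(418,203,.183),(248,210,.044),(405,238,.008),(209,168,.13),(272,170,.01),(320,250,0)]: print(p,onz("top",*p))
E
```

```text
(418, 203, 0.183) [ 0.56715608 -0.14956108  0.183     ]
(248, 210, 0.044) [0.56750439 0.26749867 0.044     ]
(405, 238, 0.008) [ 0.47981631 -0.15556932  0.008     ]
(209, 168, 0.13) [0.67013106 0.34704613 0.13      ]
(272, 170, 0.01) [0.67747397 0.20484489 0.01      ]
(320, 250, 0) [0.45326288 0.07855343 0.        ]
```

View pics/crop1.png

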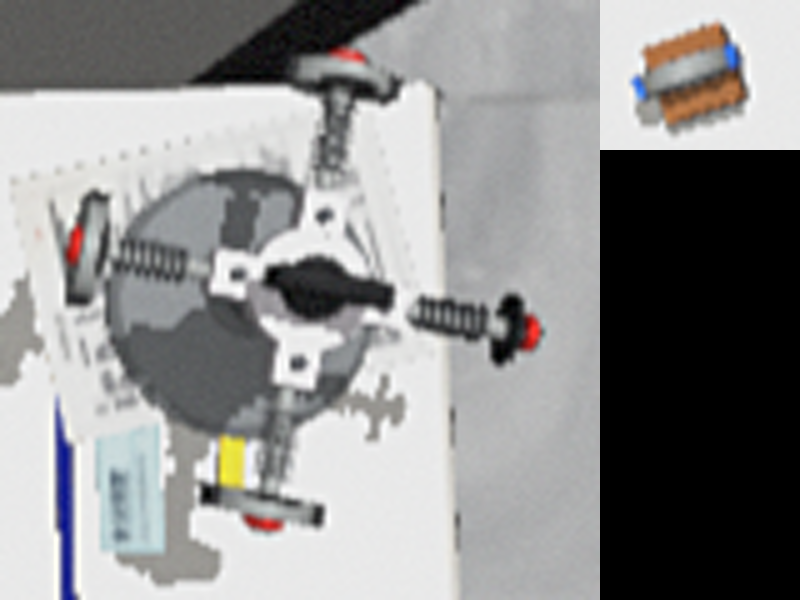

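The crop shows the bar knob from (268,275) to (390,295), the free hook's red head at (530,333), the yellow pointer at (232,437–488), and the ring's lugs at (640,88) and (732,56).

```bash
python3 - <<'E'
from h import *
f=lambda x,y,z:onz("top",360+x/5-.4,145+y/5-.4,z)
a,b=f(266,274,.195),f(392,295,.195); ax=(a+b)/2
print("bar",a,b,np.linalg.norm(a-b),"c",ax,"yaw",np.arctan2(*(b-a)[1::-1]))
L,Rr,T,B=[f(*p,.01) for p in[(105,305),(375,310),(240,168),(237,437)]]
print("foot",L,Rr,T,B,(L[1]+Rr[1])/2,(T[0]+B[0])/2)
h=f(532,333,.14); print("hookend",h,np.linalg.norm(h[:2]-ax[:2]),"yaw",np.arctan2(*(h-ax)[1::-1]))
p=f(232,490,.008); print("ptr",p,np.linalg.norm(p[:2]-ax[:2]),"yaw",np.arctan2(*(p-ax)[1::-1]))
g=lambda x,y,z:onz("top",230+(x-600)/5-.4,195+y/5-.4,z)
l,r=g(640,86,.050),g(733,56,.050); print("lugs",l,r,np.linalg.norm(l-r),(l+r)/2,np.arctan2(*(l-r)[1::-1]))
im=cv2.imread("pics/top0.png"); hsv=cv2.cvtColor(im,cv2.COLOR_BGR2HSV)
m=cv2.inRange(hsv,(100,120,80),(130,255,255))[195:225,230:270]
n,_,s,c=cv2.connectedComponentsWithStats(m); print(s[1:],c[1:]+[230,195])
m=cv2.inRange(hsv,(22,120,120),(35,255,255))[225:260,395:420]
n,_,s,c=cv2.connectedComponentsWithStats(m); print(s[1:],c[1:]+[395,225])
print(R.from_euler("xyz",ctrl.get_obs()["eef_rot"]).as_matrix().round(3))
E
```

```text
bar [ 0.57520569 -0.13485495  0.195     ] [ 0.56395287 -0.19217431  0.195     ] 0.0584134839039882 c [ 0.56957928 -0.16351463  0.195     ] yaw -1.7646489145944395
foot [ 0.57060602 -0.09157476  0.01      ] [ 0.56364148 -0.24022491  0.01      ] [ 0.64424581 -0.16908467  0.01      ] [ 0.49612708 -0.16128171  0.01      ] -0.165899833874805 0.5701864431999284
hookend [ 0.54587431 -0.27650576  0.14      ] 0.11545094876509919 yaw -1.7775921024150634
ptr [ 0.46717285 -0.15779738  0.008     ] 0.1025659053678908 yaw 3.085821595859838
lugs [0.56328838 0.29406163 0.05      ] [0.5777768  0.24461315 0.05      ] 0.051527332225375526 [0.57053259 0.26933739 0.05      ] 1.855819054854555
[[25  9  3  5 11]
 [ 7 16  2  4  6]] [[255.81818182 205.90909091]
 [237.5        212.5       ]]
[[ 9  7  5 10 42]] [[405.76190476 236.64285714]]
[[ 0.909  0.416 -0.   ]
 [ 0.416 -0.909  0.001]
 [ 0.    -0.001 -1.   ]]
```

Emit:
jog_arm(
  motion=[
    [0.04,-0.014,-0.02,0,0,0,1],
    [0.045,-0.016,-0.02,0,0,0,1],
    [0.045,-0.016,-0.02,0,0,0,1],
    [0.045,-0.016,-0.02,0,0,0,1],
    [0.045,-0.016,0,0,0,0,1],
  ],
)

```text
time_s: 0.6
ee_pos: [0.3942, -0.3402, 0.2858]
eef_rot: [3.138, -0.001, 0.428]
force: [0.1, -0.2, -1.0]
grip_width: 0.0937
grip_force: 0.0
```

Emit:
jog_arm(
  motion=[
    [0.045,-0.017,0,0,0,0,1],
    [0.045,-0.017,0,0,0,0,1],
    [0.045,-0.017,0,0,0,0,1],
    [0.045,-0.017,0,0,0,0,1],
    [0.045,-0.017,0,0,0,0,1],
  ],
)

```text
time_s: 1.1
ee_pos: [0.5631, -0.1686, 0.2832]
eef_rot: [-3.141, 0.0, 0.429]
force: [0.2, -1.0, 0.6]
grip_width: 0.0939
grip_force: 0.0
```

Emit:
jog_arm(
  motion=[
    [0,0,0,0,0,-0.135,1],
    [0,0,0,0,0,-0.135,1],
    [0,0,0,0,0,-0.135,1],
    [0,0,0,0,0,-0.135,1],
    [0,0,0,0,0,-0.135,1],
  ],
)

```text
time_s: 1.6
ee_pos: [0.562, -0.1703, 0.283]
eef_rot: [-3.141, 0.0, 1.109]
force: [-1.4, 0.1, -0.0]
grip_width: 0.0939
grip_force: 0.0
```

Emit:
jog_arm(
  motion=[
    [0,0,0,0,0,-0.135,1],
    [0,0,0,0,0,-0.135,1],
    [0,0,0,0,0,0,1],
  ],
)

```text
time_s: 1.9
ee_pos: [0.562, -0.1703, 0.283]
eef_rot: [-3.141, -0.0, 1.376]
force: [0.4, -0.8, 0.4]
grip_width: 0.094
grip_force: 0.0
```

Emit:
jog_arm(
  motion=[
    [0.0065,0.007,0.03,0,0,0,1],
    [0,0,0.03,0,0,0,1],
    [0,0,0.03,0,0,0,1],
    [0,0,0.026,0,0,0,1],
    [0,0,0,0,0,0,0],
  ],
  squeeze=10,
)

```text
time_s: 2.4
ee_pos: [0.5687, -0.1649, 0.1638]
eef_rot: [-3.135, -0.001, 1.37]
force: [0.7, 0.6, -0.1]
grip_width: 0.089
grip_force: 0.0
```

Emit:
jog_arm(
  motion=[
    [0,0,0,0,0,0,-0.5],
    [0,0,0,0,0,0,-1],
    [0,0,0,0,0,0,-1],
    [0,0,0,0,0,0,-1],
  ],
)

```text
time_s: 2.8
ee_pos: [0.5705, -0.1655, 0.1683]
eef_rot: [3.14, 0.0, 1.373]
force: [0.1, -0.5, -0.7]
grip_width: 0.0577
grip_force: 0.0
```

Emit:
jog_arm(
  motion=[
    [0,0,0.002,0,0,0,-1],
    [0,0,0,0,0,0,-1],
    [0,0,0,0,0,0,-1],
    [0,0,0,0,0,0,-1],
    [0,0,0,0,0,0,-1],
  ],
)

```text
time_s: 3.3
ee_pos: [0.5706, -0.1654, 0.1663]
eef_rot: [3.14, 0.0, 1.374]
force: [-1.1, 0.5, 4.2]
grip_width: 0.0197
grip_force: 1.7
```

Emit:
jog_arm(
  motion=[
    [0,0,0,0,0,0,-1],
    [0,0,0,0,0,0,-1],
  ],
)

```text
time_s: 3.5
ee_pos: [0.5698, -0.1653, 0.1662]
eef_rot: [-3.141, 0.0, 1.374]
force: [-9.0, 3.0, 8.6]
grip_width: 0.0123
grip_force: 12.5
```

Emit:
jog_arm(
  motion=[
    [0,-0.001,-0.001,0,0,0,-1],
    [0,0,0,0,0,0.13,-1],
    [0,0,0,0,0,0.13,-1],
    [0,0,0,0,0,0.13,-1],
    [0,0,0,0,0,0.13,-1],
  ],
  squeeze=25,
)

```text
time_s: 4.0
ee_pos: [0.5712, -0.166, 0.1663]
eef_rot: [3.136, -0.002, 0.849]
force: [20.9, -8.9, -10.0]
grip_width: 0.0122
grip_force: 28.5
```

Emit:
jog_arm(
  motion=[
    [0,0,0,0,0,0.13,-1],
    [0,0,0,0,0,0.13,-1],
    [0,0,0,0,0,0.13,-1],
    [0,0,0,0,0,0.13,-1],
    [0,0,0,0,0,0.13,-1],
  ],
)

```text
time_s: 4.5
ee_pos: [0.572, -0.1678, 0.1664]
eef_rot: [3.135, -0.007, 0.198]
force: [24.5, -21.8, -14.1]
grip_width: 0.0122
grip_force: 26.0
```

Emit:
jog_arm(
  motion=[
    [0,0,0,0,0,0.13,-1],
    [0,0,0,0,0,0.13,-1],
    [0,0,0,0,0,0,-1],
    [0,0,0,0,0,0,-1],
  ],
)

```text
time_s: 4.9
ee_pos: [0.5713, -0.1687, 0.1665]
eef_rot: [3.136, -0.007, -0.058]
force: [20.3, -24.8, -11.9]
grip_width: 0.0119
grip_force: 24.9
```

```bash
python3 - <<'E'
from h import *
a=snap("scene","s1");b=snap("top","t1")
o=np.zeros((600,800,3),np.uint8)
o[:,:400]=cv2.resize(b[145:265,385:465],None,fx=5,fy=5,interpolation=cv2.INTER_CUBIC)
o[:,400:]=cv2.resize(a[200:380,340:460],(400,600),interpolation=cv2.INTER_CUBIC)
cv2.imwrite("pics/crop2.png",o[:,:,::-1]); print(ctrl.get_obs()["moment"])
E
```

```text
[-4.07366343 -3.47755059 -0.1155958 ]
```

View pics/crop2.png

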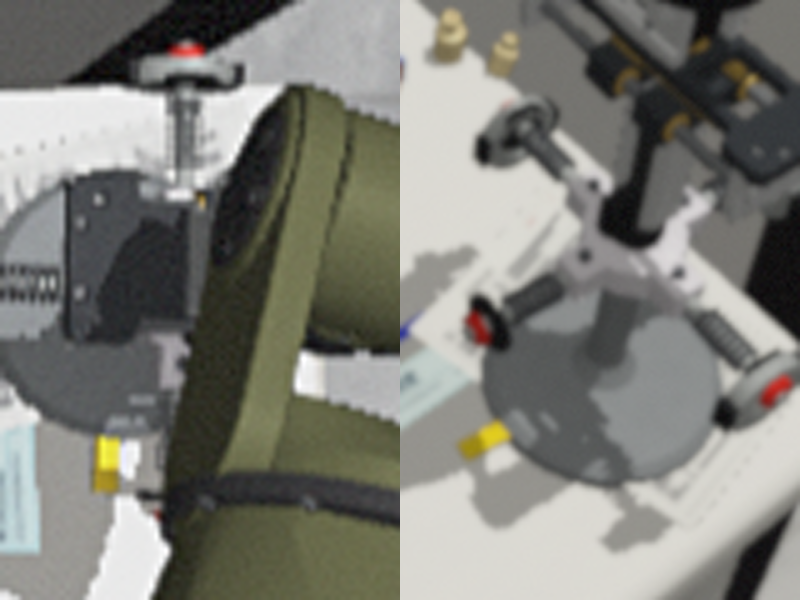

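Free hook (scene crop (480,322)) now stands near the pointer (485,440). I'll let go and rise.

Emit:
jog_arm(
  motion=[
    [0,0,0,0,0,0,1],
    [0,0,0,0,0,0,1],
    [0,0,0,0,0,0,1],
    [0,0,0,0,0,0,1],
    [0,0,-0.03,0,0,0,1],
  ],
)

```text
time_s: 5.5
ee_pos: [0.5678, -0.1645, 0.1932]
eef_rot: [-3.14, 0.006, -0.056]
force: [-0.4, 0.1, -0.2]
grip_width: 0.0485
grip_force: 0.0
```

Emit:
jog_arm(
  motion=[
    [0,0,-0.05,0,0,0,1],
    [0,0,-0.05,0,0,0,1],
    [0,-0.04,0,0,0,0,1],
    [0,-0.05,0,0,0,0,1],
    [0,-0.05,0,0,0,0,1],
  ],
)

```text
time_s: 6.0
ee_pos: [0.5769, -0.0239, 0.2967]
eef_rot: [-3.141, -0.0, -0.057]
force: [0.9, -0.2, 0.0]
grip_width: 0.0884
grip_force: 0.0
```

Emit:
jog_arm(
  motion=[
    [0,-0.05,0,0,0,0,1],
    [0,-0.05,0,0,0,0,1],
    [0,-0.05,0,0,0,0,1],
    [0,-0.05,0,0,0,0,1],
    [0,-0.04,0,0,0,0,1],
  ],
)

```text
time_s: 6.5
ee_pos: [0.5901, 0.2172, 0.2964]
eef_rot: [-3.141, -0.0, -0.055]
force: [1.0, -0.6, 0.0]
grip_width: 0.0941
grip_force: 0.0
```

```bash
python3 - <<'E'
from h import *
a=snap("scene","s2");b=snap("top","t2")
o=np.zeros((600,800,3),np.uint8)
o[:,:400]=cv2.resize(b[145:265,375:455],None,fx=5,fy=5,interpolation=cv2.INTER_CUBIC)
o[:400,400:]=cv2.resize(a[220:350,330:460],(400,400),interpolation=cv2.INTER_CUBIC)
o[400:,400:]=cv2.resize(a[130:230,220:420],(400,200),interpolation=cv2.INTER_CUBIC)
cv2.imwrite("pics/crop3.png",o[:,:,::-1]); o=ctrl.get_obs();print(o["ee_pos"],o["eef_rot"],o["force"])
E
```

```text
[0.58980696 0.21882037 0.29570348] [-3.14118665e+00  9.10852735e-04 -5.11926971e-02] [-0.51106545  0.02940834 -1.34749746]
```

View pics/crop3.png

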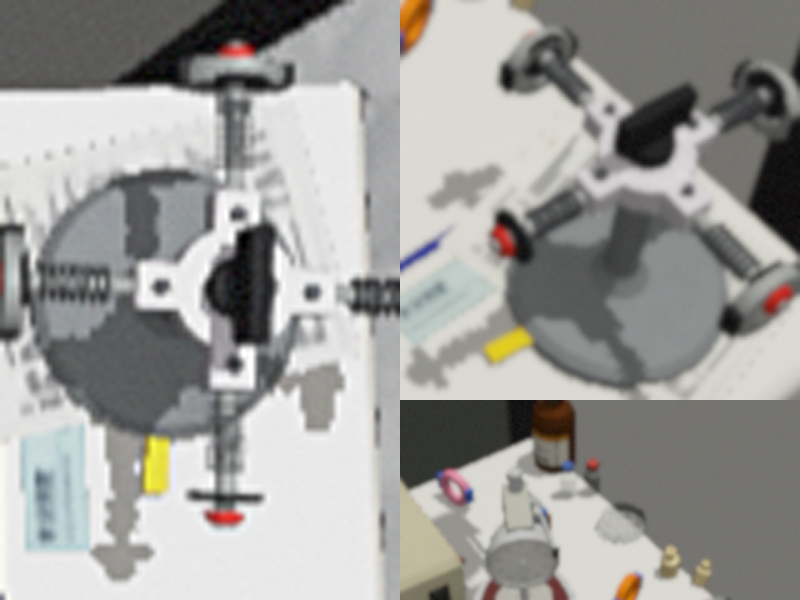

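The free hook (top crop red head (225,517), disc line y≈497) now stands over the pointer (157,465, displaced by height). Next I'll measure the hook axis and its real end.

```bash
python3 - <<'E'
from h import *
im=cv2.imread("pics/t2.png"); hsv=cv2.cvtColor(im,cv2.COLOR_BGR2HSV)
m=(cv2.inRange(hsv,(0,110,90),(8,255,255))|cv2.inRange(hsv,(172,110,90),(180,255,255)))[145:265,375:475]
n,_,s,c=cv2.connectedComponentsWithStats(m); s=s[1:];c=c[1:]+[375,145]; print(s.tolist(),c.round(1).tolist())
k=[i for i in range(len(c)) if 410<c[i][0]<430]
P=sorted([(c[i][1],onz("top",*c[i],.14)) for i in k],key=lambda t:t[0])
far,near=P[0][1],P[-1][1]; d=near-far; print(far,near,"yaw",np.arctan2(d[1],d[0]),np.linalg.norm(d))
f=lambda x,y,z:onz("top",375+x/5-.4,145+y/5-.4,z)
print("disc",f(225,497,.14),"headend",f(225,525,.14),"head bottom",f(225,525,.13))
print("bar",f(258,282,.195)); p=f(155,492,.008);print("ptr",p)
for n,i in(("top",im),("scene",cv2.imread("pics/s2.png"))):
    h=cv2.cvtColor(i,cv2.COLOR_BGR2HSV); a=cv2.inRange(h,(22,110,110),(35,255,255)); a[:220]=0; a[:,:330]=0
    q,_,s,c=cv2.connectedComponentsWithStats(a); print(n,s[1:].tolist(),c[1:].round(1).tolist())
E
```

```text
[[44, 9, 7, 2, 14], [94, 57, 2, 6, 9], [42, 102, 6, 3, 14]] [[422.0, 154.5], [469.3, 204.3], [419.5, 248.0]]
[ 0.68739223 -0.17571996  0.14      ] [ 0.46039002 -0.15977858  0.14      ] yaw 3.0714821144265003 0.2275612694554793
disc [ 0.46997807 -0.16043508  0.14      ] headend [ 0.45654811 -0.15985402  0.14      ] head bottom [ 0.45582539 -0.16246478  0.13      ]
bar [ 0.57067218 -0.16540256  0.195     ]
ptr [ 0.46611263 -0.15665415  0.008     ]
top [[404, 232, 5, 12, 50], [355, 278, 6, 2, 7], [363, 278, 2, 2, 4], [350, 281, 3, 4, 5], [354, 281, 1, 1, 1], [366, 280, 1, 1, 1], [368, 281, 2, 1, 2], [370, 282, 5, 11, 12], [348, 287, 2, 2, 2], [350, 286, 1, 1, 1], [348, 293, 3, 2, 5], [373, 295, 1, 3, 3], [349, 296, 5, 5, 8], [370, 298, 3, 3, 5], [356, 302, 1, 3, 3], [358, 303, 2, 2, 3], [364, 303, 3, 2, 3], [362, 304, 1, 1, 1]] [[405.8, 237.3], [357.9, 278.4], [363.5, 278.5], [350.8, 282.6], [354.0, 281.0], [366.0, 280.0], [368.5, 281.0], [372.5, 286.9], [348.5, 287.5], [350.0, 286.0], [349.0, 293.4], [373.0, 296.0], [351.0, 298.4], [370.8, 299.0], [356.0, 303.0], [358.3, 303.7], [365.0, 303.3], [362.0, 304.0]]
scene [[358, 326, 15, 12, 96]] [[364.7, 331.5]]
```

Emit:
jog_arm(
  motion=[
    [-0.0225,-0.049,0,0,0,0,1],
    [0,0,0,0,0,-0.112,1],
    [0,0,0.04,0,0,-0.112,1],
    [0,0,0.05,0,0,-0.112,1],
    [0,0,0.05,0,0,0,1],
  ],
)

```text
time_s: 7.1
ee_pos: [0.5722, 0.2602, 0.1552]
eef_rot: [-3.142, -0.001, 0.284]
force: [1.1, 1.3, -1.2]
grip_width: 0.0941
grip_force: 0.0
```

Emit:
jog_arm(
  motion=[
    [0,0,0.045,0,0,0,1],
    [0,0,0,0,0,0,1],
  ],
)

```text
time_s: 7.3
ee_pos: [0.5696, 0.2591, 0.1056]
eef_rot: [3.141, 0.01, 0.279]
force: [-0.3, -0.4, 0.1]
grip_width: 0.0939
grip_force: 0.0
```

```bash
python3 - <<'E'
from h import *
a=snap("scene","s3");b=snap("top","t3")
o=np.zeros((600,800,3),np.uint8)
o[:300]=cv2.resize(a[110:230,200:360],(400,300),interpolation=cv2.INTER_CUBIC).repeat(1,0) if 0 else np.hstack([cv2.resize(a[125:245,200:360],(400,300),interpolation=cv2.INTER_CUBIC),cv2.resize(b[150:270,190:350],(400,300),interpolation=cv2.INTER_CUBIC)])
cv2.imwrite("pics/crop4.png",o[:300,:,::-1]); o=ctrl.get_obs();print(o["ee_pos"],o["eef_rot"],o["force"])
p=o["ee_pos"]; print(proj("scene",p),proj("top",p),proj("scene",[.57,.2685,.07]))
E
```

```text
[0.57278773 0.26051694 0.11282665] [-3.14157927e+00 -4.56824732e-04  2.79427294e-01] [-0.78290814  0.25768382  0.61173814]
[285.03726545 164.11045396] [246.15703923 206.85195449] [283.02485231 176.07972689]
```

View pics/crop4.png

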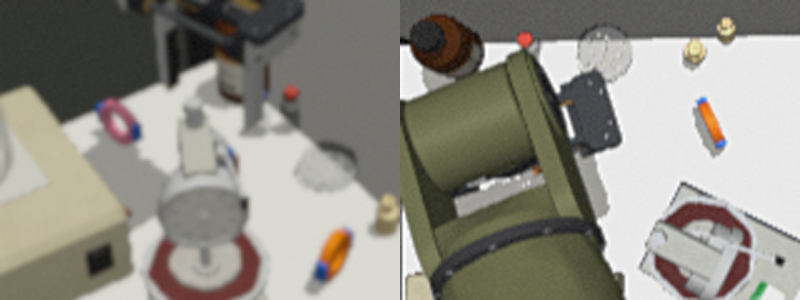

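The scene view shows the open fingers around (200,90) over the spot hidden behind the dial gauge; the top view of the ring is blocked by the arm. I'll go down on the measured position, gently.

Emit:
jog_arm(
  motion=[
    [0,-0.0085,0.02,0,0,0,1],
    [0,0,0.03,0,0,0,1],
    [0,0,0.02,0,0,0,1],
    [0,0,0.016,0,0,0,1],
    [0,0,0,0,0,0,1],
  ],
  squeeze=8,
)

```text
time_s: 7.9
ee_pos: [0.5702, 0.2689, 0.0256]
eef_rot: [-3.142, 0.0, 0.28]
force: [-0.4, -0.2, -0.7]
grip_width: 0.094
grip_force: 0.0
```

Emit:
jog_arm(
  motion=[
    [0,0,0,0,0,0,0.3],
    [0,0,0,0,0,0,0.3],
    [0,0,0,0,0,0,-1],
    [0,0,0,0,0,0,-1],
  ],
)

```text
time_s: 8.3
ee_pos: [0.5703, 0.269, 0.0261]
eef_rot: [-3.141, -0.001, 0.28]
force: [0.2, 0.3, -0.1]
grip_width: 0.0652
grip_force: 0.0
```

Emit:
jog_arm(
  motion=[
    [0,0,0,0,0,0,-1],
    [0,0,0,0,0,0,-1],
    [0,0,0,0,0,0,-1],
  ],
)

```text
time_s: 8.6
ee_pos: [0.5701, 0.2689, 0.0257]
eef_rot: [3.142, -0.0, 0.28]
force: [0.1, -0.5, 3.1]
grip_width: 0.0574
grip_force: 8.0
```

Gripped at 57 mm, the lug width. Firm up and lift straight up.

Emit:
jog_arm(
  motion=[
    [0,0,0,0,0,0,-1],
    [0,0,0,0,0,0,-1],
    [0,0,-0.02,0,0,0,-1],
    [0,0,-0.03,0,0,0,-1],
    [0,0,-0.05,0,0,0,-1],
  ],
  squeeze=30,
)

```text
time_s: 9.1
ee_pos: [0.5683, 0.2684, 0.1232]
eef_rot: [3.141, 0.006, 0.28]
force: [0.5, -0.2, -1.3]
grip_width: 0.0568
grip_force: 30.0
```

Emit:
jog_arm(
  motion=[
    [0,0,-0.05,0,0,0,-1],
    [0,0,-0.05,0,0,0,-1],
    [0,0,-0.05,0,0,0,-1],
    [0,0,-0.04,0,0,0,-1],
    [0,0,0,0,0,0,-1],
  ],
)

```text
time_s: 9.6
ee_pos: [0.5708, 0.2694, 0.3213]
eef_rot: [-3.141, -0.009, 0.28]
force: [-0.2, -1.1, -1.1]
grip_width: 0.0569
grip_force: 30.0
```

Emit:
jog_arm(
  motion=[
    [0,0,0,0,0,0.117,-1],
    [0,0,0,0,0,0.117,-1],
    [0,0,0,0,0,0.117,-1],
    [0,0,0,0,0,0,-1],
    [0,0.03,0,0,0,0,-1],
  ],
)

```text
time_s: 10.1
ee_pos: [0.5674, 0.2408, 0.3135]
eef_rot: [3.141, 0.002, -0.065]
force: [0.1, 0.0, -2.4]
grip_width: 0.0562
grip_force: 30.0
```

Emit:
jog_arm(
  motion=[
    [-0.015,0.045,0,0,0,0,-1],
    [-0.015,0.045,0,0,0,0,-1],
    [-0.015,0.045,0,0,0,0,-1],
    [-0.015,0.045,0,0,0,0,-1],
    [-0.015,0.045,0,0,0,0,-1],
  ],
)

```text
time_s: 10.6
ee_pos: [0.4758, 0.0185, 0.3146]
eef_rot: [-3.142, 0.001, -0.067]
force: [1.2, -0.7, -1.4]
grip_width: 0.0566
grip_force: 30.0
```

Emit:
jog_arm(
  motion=[
    [-0.015,0.045,0,0,0,0,-1],
    [-0.015,0.045,0,0,0,0,-1],
    [-0.015,0.045,0,0,0,0,-1],
    [-0.009,0.045,0,0,0,0,-1],
    [0,0,0,0,0,0,-1],
  ],
)

```text
time_s: 11.1
ee_pos: [0.4087, -0.1595, 0.3147]
eef_rot: [3.141, 0.001, -0.073]
force: [-0.5, -0.3, -2.0]
grip_width: 0.0568
grip_force: 30.0
```

Emit:
jog_arm(
  motion=[
    [0,-0.0033,0.04,0,0,0,-1],
    [0,0,0.04,0,0,0,-1],
    [0,0,0.04,0,0,0,-1],
    [0,0,0.04,0,0,0,-1],
    [0,0,0.033,0,0,0,-1],
  ],
)

```text
time_s: 11.6
ee_pos: [0.4099, -0.1515, 0.1199]
eef_rot: [-3.141, 0.002, -0.067]
force: [0.1, -0.3, -2.4]
grip_width: 0.0568
grip_force: 30.0
```

Emit:
jog_arm(
  motion=[
    [0,0,0,0,0,0,-1],
    [0,0,0,0,0,0,-1],
  ],
)

```text
time_s: 11.8
ee_pos: [0.4108, -0.1522, 0.123]
eef_rot: [-3.141, 0.0, -0.069]
force: [0.6, 0.4, -0.7]
grip_width: 0.057
grip_force: 30.0
```

```bash
python3 - <<'E'
from h import *
a=snap("scene","s5");b=snap("top","t5")
o=np.hstack([cv2.resize(a[260:380,320:420],(500,600),interpolation=cv2.INTER_CUBIC),cv2.resize(b[200:300,395:445],(300,600),interpolation=cv2.INTER_CUBIC)])
cv2.imwrite("pics/crop5.png",o[:,:,::-1]); o=ctrl.get_obs();print(o["ee_pos"],o["eef_rot"],o["force"])
E
```

```text
[ 0.41147149 -0.15265312  0.12411313] [ 3.14072762e+00 -2.40897434e-03 -6.99490911e-02] [-0.26627662 -0.89402358 -0.84501131]
```

View pics/crop5.png

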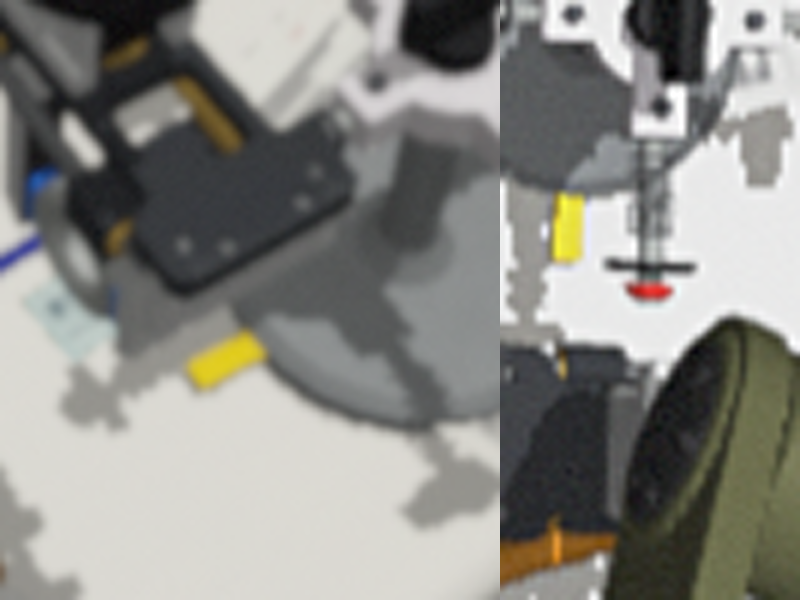

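Emit:
jog_arm(
  motion=[
    [0,0,0,0,0,0,-1],
    [0,0,0,0,0,0,-1],
    [0,0,0,0,0,0,-1],
  ],
)

```text
time_s: 12.2
ee_pos: [0.4108, -0.1526, 0.123]
eef_rot: [3.141, -0.001, -0.071]
force: [0.3, 0.8, -2.2]
grip_width: 0.0564
grip_force: 30.0
```

Emit:
jog_arm(
  motion=[
    [0,0.0038,0.001,0,0,0,-1],
    [0.015,0,0,0,0,0,-1],
    [0.015,0,0,0,0,0,-1],
    [0,0,0,0,0,0,-1],
    [0,0,0,0,0,0,-1],
  ],
)

```text
time_s: 12.7
ee_pos: [0.4398, -0.1584, 0.1211]
eef_rot: [-3.141, 0.001, -0.071]
force: [-0.7, -0.5, -2.4]
grip_width: 0.057
grip_force: 30.0
```

Emit:
jog_arm(
  motion=[
    [0.003,0,0,0,0,0,-1],
    [0.003,0,0,0,0,0,-1],
    [0,0,0,0,0,0,-1],
  ],
)

```text
time_s: 13.0
ee_pos: [0.4464, -0.1589, 0.1215]
eef_rot: [3.142, -0.0, -0.071]
force: [-0.6, -0.0, -2.0]
grip_width: 0.057
grip_force: 30.0
```

Emit:
jog_arm(
  motion=[
    [0.002,0,0,0,0,0,-1],
    [0.002,0,0,0,0,0,-1],
    [0,0,0,0,0,0,-1],
  ],
)

```text
time_s: 13.3
ee_pos: [0.4504, -0.1591, 0.1214]
eef_rot: [3.142, -0.0, -0.071]
force: [0.4, 0.3, -0.7]
grip_width: 0.0569
grip_force: 30.0
```

Emit:
jog_arm(
  motion=[
    [0.002,0,0,0,0,0,-1],
    [0,0,0,0,0,0,-1],
    [0,0,0,0,0,0,-1],
  ],
)

```text
time_s: 13.6
ee_pos: [0.4522, -0.1592, 0.1213]
eef_rot: [-3.142, 0.0, -0.071]
force: [-0.1, -0.3, -2.3]
grip_width: 0.0564
grip_force: 30.0
```

Emit:
jog_arm(
  motion=[
    [0.002,0,0,0,0,0,-1],
    [0,0,0,0,0,0,-1],
  ],
)

```text
time_s: 13.8
ee_pos: [0.4544, -0.1594, 0.1214]
eef_rot: [3.142, -0.0, -0.071]
force: [0.3, 0.6, -2.0]
grip_width: 0.0568
grip_force: 30.0
```

Emit:
jog_arm(
  motion=[
    [0.002,0,0,0,0,0,-1],
    [0,0,0,0,0,0,-1],
  ],
)

```text
time_s: 14.0
ee_pos: [0.4564, -0.1596, 0.1214]
eef_rot: [-3.142, -0.0, -0.071]
force: [0.3, -0.4, -2.0]
grip_width: 0.0567
grip_force: 30.0
```

Emit:
jog_arm(
  motion=[
    [0.002,0,0,0,0,0,-1],
    [0,0,0,0,0,0,-1],
  ],
)

```text
time_s: 14.2
ee_pos: [0.4584, -0.1597, 0.1214]
eef_rot: [3.142, -0.0, -0.071]
force: [-1.0, 0.5, -0.7]
grip_width: 0.0568
grip_force: 30.0
```

Emit:
jog_arm(
  motion=[
    [0.001,0,0,0,0,0,-1],
    [0.001,0,0,0,0,0,-1],
    [0,0,0,0,0,0,-1],
  ],
)

```text
time_s: 14.5
ee_pos: [0.4603, -0.1598, 0.1214]
eef_rot: [-3.142, -0.0, -0.071]
force: [-0.1, -0.1, -1.6]
grip_width: 0.0569
grip_force: 30.0
```

Past the head end with no force: the bore is over the red head. Now I'll feel for the disc.

Emit:
jog_arm(
  motion=[
    [0.001,0,0,0,0,0,-1],
    [0.001,0,0,0,0,0,-1],
    [0,0,0,0,0,0,-1],
  ],
)

```text
time_s: 14.8
ee_pos: [0.4621, -0.16, 0.1214]
eef_rot: [-3.142, 0.001, -0.071]
force: [-2.1, 1.0, -1.1]
grip_width: 0.057
grip_force: 30.0
```

Emit:
jog_arm(
  motion=[
    [0.001,0,0,0,0,0,-1],
    [0,0,0,0,0,0,-1],
  ],
)

```text
time_s: 15.0
ee_pos: [0.4631, -0.16, 0.1213]
eef_rot: [-3.141, 0.0, -0.071]
force: [-3.0, -0.4, -0.9]
grip_width: 0.0569
grip_force: 30.0
```

Emit:
jog_arm(
  motion=[
    [0.001,0,0,0,0,0,-1],
    [0,0,0,0,0,0,-1],
  ],
)

```text
time_s: 15.2
ee_pos: [0.4641, -0.1601, 0.1214]
eef_rot: [-3.142, 0.0, -0.071]
force: [-4.1, 0.8, -1.1]
grip_width: 0.0569
grip_force: 30.0
```

Emit:
jog_arm(
  motion=[
    [0.001,0,0,0,0,0,-1],
    [0,0,0,0,0,0,-1],
  ],
)

```text
time_s: 15.4
ee_pos: [0.4652, -0.1602, 0.1214]
eef_rot: [-3.142, 0.0, -0.071]
force: [-3.7, 0.3, -0.9]
grip_width: 0.0567
grip_force: 30.0
```

Emit:
jog_arm(
  motion=[
    [0.001,0,0,0,0,0,-1],
    [0,0,0,0,0,0,-1],
  ],
)

```text
time_s: 15.6
ee_pos: [0.4661, -0.1603, 0.1214]
eef_rot: [-3.142, 0.0, -0.071]
force: [-5.3, -0.6, -0.0]
grip_width: 0.0566
grip_force: 30.0
```

Contact at x≈0.4616, and the spring slope matches. Going to about 8.5 mm of travel, 7.5 N.

Emit:
jog_arm(
  motion=[
    [0.001,0,0,0,0,0,-1],
    [0.001,0,0,0,0,0,-1],
    [0,0,0,0,0,0,-1],
  ],
)

```text
time_s: 15.9
ee_pos: [0.468, -0.1604, 0.1214]
eef_rot: [-3.142, 0.001, -0.071]
force: [-6.3, 0.2, 1.4]
grip_width: 0.0565
grip_force: 30.0
```

Emit:
jog_arm(
  motion=[
    [0.001,0,0,0,0,0,-1],
    [0.001,0,0,0,0,0,-1],
    [0,0,0,0,0,0,-1],
    [0,0,0,0,0,0,-1],
  ],
)

```text
time_s: 16.3
ee_pos: [0.4699, -0.1605, 0.1213]
eef_rot: [-3.141, 0.001, -0.071]
force: [-6.7, 0.5, 0.8]
grip_width: 0.0565
grip_force: 30.0
```

Emit:
jog_arm(
  motion=[
    [0,0,0.002,0,0,0,-1],
    [0,0,0.002,0,0,0,-1],
    [0,0,0,0,0,0,-1],
  ],
)

```text
time_s: 16.6
ee_pos: [0.4697, -0.1605, 0.117]
eef_rot: [-3.141, 0.001, -0.071]
force: [-6.8, 0.5, -1.3]
grip_width: 0.057
grip_force: 30.0
```

Emit:
jog_arm(
  motion=[
    [0,0,0.001,0,0,0,-1],
    [0,0,0.001,0,0,0,-1],
    [0,0,0,0,0,0,-1],
  ],
)

```text
time_s: 16.9
ee_pos: [0.4698, -0.1605, 0.1152]
eef_rot: [-3.141, 0.001, -0.071]
force: [-6.7, 0.6, -0.0]
grip_width: 0.057
grip_force: 30.0
```

Emit:
jog_arm(
  motion=[
    [0,0,0.001,0,0,0,-1],
    [0,0,0,0,0,0,-1],
  ],
)

```text
time_s: 17.1
ee_pos: [0.4698, -0.1605, 0.1142]
eef_rot: [-3.141, 0.001, -0.071]
force: [-7.5, -0.3, -0.5]
grip_width: 0.0566
grip_force: 30.0
```

Emit:
jog_arm(
  motion=[
    [0,0,0.001,0,0,0,-1],
    [0,0,0,0,0,0,-1],
  ],
)

```text
time_s: 17.3
ee_pos: [0.4698, -0.1605, 0.1132]
eef_rot: [-3.141, 0.001, -0.071]
force: [-6.1, 0.8, 0.0]
grip_width: 0.0566
grip_force: 30.0
```

Emit:
jog_arm(
  motion=[
    [0,0,0.001,0,0,0,-1],
    [0,0,0,0,0,0,-1],
  ],
)

```text
time_s: 17.5
ee_pos: [0.4698, -0.1605, 0.1123]
eef_rot: [-3.141, 0.001, -0.071]
force: [-6.8, 0.4, 0.7]
grip_width: 0.0569
grip_force: 30.0
```

Emit:
jog_arm(
  motion=[
    [0,0,0.0005,0,0,0,-1],
    [0,0,0,0,0,0,-1],
  ],
)

```text
time_s: 17.7
ee_pos: [0.4699, -0.1606, 0.1122]
eef_rot: [3.142, 0.0, -0.071]
force: [-9.3, 0.9, 5.6]
grip_width: 0.0568
grip_force: 30.0
```

Emit:
jog_arm(
  motion=[
    [0,0,0.0005,0,0,0,-1],
    [0,0,0,0,0,0,-1],
  ],
)

```text
time_s: 17.9
ee_pos: [0.47, -0.1606, 0.1121]
eef_rot: [3.141, 0.0, -0.071]
force: [-10.8, 0.7, 9.8]
grip_width: 0.0569
grip_force: 30.0
```

The bore rests on the pin at 9 mm below the entry height, well past the 5 mm of the red head. I'll ease off and let go.

Emit:
jog_arm(
  motion=[
    [-0.001,0,-0.0008,0,0,0,-1],
    [0,0,0,0,0,0,-1],
    [0,0,0,0,0,0,-1],
  ],
  squeeze=5,
)

```text
time_s: 18.2
ee_pos: [0.4696, -0.1605, 0.1124]
eef_rot: [3.141, -0.001, -0.071]
force: [2.0, -0.4, 0.1]
grip_width: 0.0569
grip_force: 5.0
```

Emit:
jog_arm(
  motion=[
    [0,0,0,0,0,0,-0.1],
    [0,0,0,0,0,0,0.6],
    [0,0,0,0,0,0,0.6],
    [0,0,0,0,0,0,0.6],
    [0,0,0,0,0,0,0.6],
  ],
)

```text
time_s: 18.7
ee_pos: [0.4691, -0.1605, 0.1122]
eef_rot: [3.142, 0.0, -0.071]
force: [-0.3, -0.0, -0.8]
grip_width: 0.0753
grip_force: 0.0
```

Emit:
jog_arm(
  motion=[
    [0,0,-0.02,0,0,0,0.6],
    [0,0,-0.04,0,0,0,0.6],
    [0,0,-0.05,0,0,0,0.6],
    [0,0,-0.05,0,0,0,0.6],
    [0,-0.05,0,0,0,0,0.6],
  ],
)

```text
time_s: 19.2
ee_pos: [0.4742, -0.1137, 0.2784]
eef_rot: [3.139, -0.009, -0.076]
force: [0.8, 1.2, -0.3]
grip_width: 0.0752
grip_force: 0.0
```

Emit:
jog_arm(
  motion=[
    [0,-0.05,0,0,0,0,0.6],
    [0,-0.05,0,0,0,0,0.6],
    [0,-0.05,0,0,0,0,0.6],
    [0,0,0,0,0,0,0.6],
    [0,0,0,0,0,0,0.6],
  ],
)

```text
time_s: 19.7
ee_pos: [0.4833, 0.0397, 0.2721]
eef_rot: [3.141, 0.0, -0.069]
force: [-0.1, -0.0, 0.2]
grip_width: 0.075
grip_force: 0.0
```

```bash
python3 - <<'E'
from h import *
a=snap("scene","s6");b=snap("top","t6")
o=np.hstack([cv2.resize(a[230:350,340:440],(500,600),interpolation=cv2.INTER_CUBIC),cv2.resize(b[170:270,395:445],(300,600),interpolation=cv2.INTER_CUBIC)])
cv2.imwrite("pics/crop6.png",o[:,:,::-1]); o=ctrl.get_obs();print(o["ee_pos"],o["force"])
E
```

```text
[0.48337961 0.03814489 0.27215105] [0.91462471 0.34746372 1.22512285]
```

View pics/crop6.png

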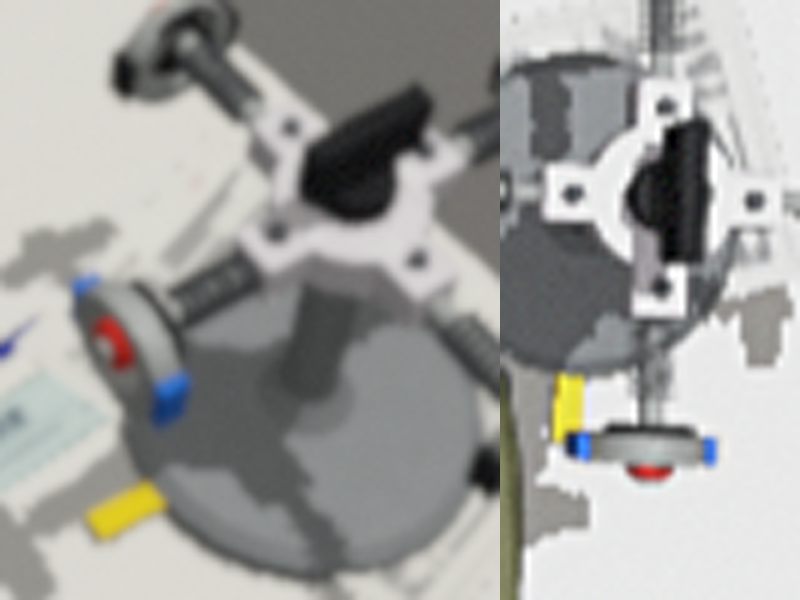

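The ring, blue lugs at (88,285) and (170,398), hangs behind the red head (112,345). It is square to the hook in the top view (lugs at (580,447) and (708,450)), and the robot is clear.

```bash
python3 -c "
from h import *
print(ctrl.hand_in())"
```

```text
the job is handed in; nothing more can be done
None
```

I turned the carousel's free hook over the yellow pointer, hung the blue-lugged ring on its pin behind the red head, let go and moved the arm clear; the job is handed in at about 20 s, and the hand-in call returned no verdict.

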